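Load the two-lane ball ramp for the next race

TASK

Get the ramp ready for the children's next ball race: with a fingertip, gently push each of the two balls up its own lane from the bottom, over the low dowel near the top, so that it lies by itself in the hollow between the dowel and the end stop and cannot roll back. Roll them only: do not pick a ball up, and do not flick one or let one run away down the lane. Leave the glassware, cup and pot around the ramp where they are.

Things in the scene. Friction and masses are not known exactly. Their poses are not given: they have to be found in the camera images.
- trough: Fixed sloped two-lane wooden ball gutter, a plate 320 x 156 mm. Origin: centre of its floor (upper face), 53 mm above the table. x points UPHILL along the lanes, 0.14 rad above level; y across; z square to the floor. Lane centre lines at y = +40 and -40 mm, each lane 56 mm wide; walls 14 mm high: middle 24 mm wide, outer 10 mm. Floor is 31 mm above the table at the low end, 75 mm at the high end.
- dowel (a point): Middle of the dark half-sunk dowel (at trough x = +87 mm) that crosses both lanes near the top and stands 3 mm above the floor; this point is on the floor, on the middle line. A ball has crossed it once its centre is beyond about trough x = +92 mm, and then rests against its uphill side with its centre at about x = +101 mm.
- end_stop (a point): Top end stop: a bar 26 mm high across the upper end, 15 mm thick. The point is on the floor at its downhill face, trough x = +135 mm, on the middle line. A ball lying against the dowel is 3 to 4 mm short of touching it.
- bottom_stop (a point): Bottom stop: a bar 12 mm high and 10 mm thick across each lane. The point is on the floor at its uphill face, trough x = -140 mm, on the middle line.
- wood_ball: A smooth varnished wooden ball, 60 mm in diameter, about 80 g, origin at its centre (its axes turn as it rolls). It starts at rest against the bottom stop of one lane (either one), centre at trough x = -116 mm, 30 mm above the floor; it stands 46 mm above the lane walls. It rolls freely: left alone on the slope it runs down to the bottom. Sliding friction about 0.2.
- plastic_ball: A polished solid plastic ball, dark grey, 60 mm in diameter, about 130 g, origin at its centre (its axes turn as it rolls). It starts at rest against the bottom stop of the other lane, otherwise like the wooden ball.
- flask: Bystander: an empty conical glass flask, 74 mm wide at the foot, 112 mm tall, origin under its centre. It stands beyond the upper end of the ramp.
- jar: Bystander: a glass jar with a cap, 52 mm wide, 85 mm tall, origin under its centre. It stands beside the ramp, on the side away from the robot, by its upper half.
- cup: Bystander: a white plastic cup, 60 mm wide, 60 mm tall, origin under its centre. It stands beside the ramp, on the side away from the robot, by its lower half.
- pot: Bystander: a low green pot, about 120 mm wide, 55 mm tall, origin under its centre. It stands beyond the lower end of the ramp.
There are look-alikes about, which are no part of the job. Of the things shaped like the wood_ball, the wooden one is meant.

How it is judged:
At the end, for the whole second after the job is handed in: Both balls lie at rest on the trough's floor in the hollow between the dowel and the end stop: centre 94 to 112 mm up the trough's x axis, 24 to 36 mm above the floor, slower than 0.02 m/s, with nothing touching them but the ramp (x of wood_ball in the frame of trough between 0.094 and 0.112 m and z of wood_ball in the frame of trough between 0.024 and 0.036 m and y of wood_ball in the frame of trough between -0.07 and 0.07 m and linear speed of each of wood_ball, plastic_ball below 0.02 m/s and x of plastic_ball in the frame of trough between 0.094 and 0.112 m and z of plastic_ball in the frame of trough between 0.024 and 0.036 m and y of plastic_ball in the frame of trough between -0.07 and 0.07 m).
It fails at once if a ball is lifted off the floor of its lane (more than 16 mm) (z of any of wood_ball, plastic_ball in the frame of trough above 0.046 m).
It fails at once if a ball is flicked or runs away (faster than 0.45 m/s) (linear speed of any of wood_ball, plastic_ball above 0.45 m/s).
It fails at once if the flask, jar, cup or pot is pushed away (20 mm) or tipped (0.3 rad) (distance of any of flask, jar, cup, pot from where it was at the start of the episode above 0.02 m or angle between any of flask, jar, cup, pot's own z axis and vertical above 0.3 rad).
It also fails if it takes over 64 s, if anything falls off the work surface, if the arm or the gripper's body presses on something with over 40 N, if the wrist force passes 120 N, or if a joint passes its speed limit or range.

ROBOT

A 6-joint arm with a two-finger parallel gripper is mounted at the origin on the work surface. World frame = base frame: x ahead of the robot, y to its left, z up, the work surface at z = 0. Lengths are in m, angles in rad, forces in N, time in s.
With the tool pointing down it reaches from about 0.3 to 0.875 m from the base axis. Payload 4.2 kg.
Tool frame: the origin (TCP) lies between the finger pads; the fingertips stand 22 mm ahead of it and the grasp point (between the pads) lies 3 mm ahead of it (tips_ahead is the distance from the TCP to the fingertips, in m); z points along the fingers, y is the line along which they close (so a half turn about z gives the same grasp; the last joint's range is limited). The gripper opens to 85 mm and grips with 20 to 120 N. Pads are 22 mm wide; open, the fingers measure 114 mm over their backs; the gripper's body (76 mm by 85 mm) begins 54 mm behind the grasp point. The pads swing forward as they close: fully open they stand 13 mm farther back than shut.
Start: joints at [-1.258, 0.32, 1.565, -0, 1.257, -0.02], TCP at [0.188, -0.543, 0.253] pointing down, gripper open.
Joint ranges: [-3.11, 3.11], [-0.84, 2.01], [0.21, 2.61], [-1.34, 4.49], [0.05, 2.63], [-2.56, 2.56]. Speed limits (rad/s): [2.57, 2.57, 3.14, 3.14, 3.14, 3.14].

INTERFACE

Orientations are given as a unit quaternion [w, x, y, z].
In Python, from station import * gives the robot as it stands.
- The arm moves only by the shell command python3 -m crank 'ROWS' [OPENING] [FORCE]. ROWS is JSON, a list that holds one entry, the list of rows, each a list of 6 numbers: the shift along the tool's x, y, z in mm, then the turn, a rotation vector about the tool's x, y, z in rad. A call has 1 to 20 rows; each row is the pose to reach, as a shift and turn from the pose commanded when the call began, along the tool's axes at that moment; what a row does not reach only later rows make up. A row lasts 1/12 s, in which the tool goes at most 41.7 mm and 7.16 degrees, less where a joint would pass 70% of its speed; a pose out of reach is approached as far as the arm can. A call with a gripper value outside its range is refused whole. OPENING is the closure, from 0 (fully open) to 1 (shut), set as the call begins (- or left out, the last holds). The fingers move at their own pace and stop on an object; FORCE is the grip in N (left out, the last holds). Time passes only in rows, so rows that repeat a pose let the fingers close. It gives the time, the measured TCP pose, the force, the opening and the grip force at its end, in the units of the state.
- get_state(): the state, without advancing time (a new reading comes with each control period).
- read_camera(name): name is "side" or "top"; returns a dict with "pixels" (420x560x3 uint8, blue, green, red), "z_map" (420x560 float32, m along the optical axis (not along the pixel's ray), 0 where there is no reading), "fx", "fy", "cx", "cy" (pixels), "dist" ([k1, k2, p1, p2, k3] as OpenCV has them; the pictures are not rectified), "R" (3x3) and "t" (3): a world point X has camera coordinates R X + t. Camera axes: x right, y down, z forward; pixel columns grow to the right and rows downward; lengths in m; the calibration is good to about 2 mm. A picture is of the moment at which its call begins.
- sign_off(): hands the job in; it is judged then, once.
Trained networks look in a picture, given as the dict that the camera call returned (one of the last four; its "shot" number tells which), for a name from the list of things; names that differ only in an ending like _2 or _b are one class to them, and where a whole thing is asked for, a point or a joint stands for the part that bears it (a point fixed in the world has none). Each returns a list of dicts, best first, with "confidence" (0 to 1); they miss things now and then, are a little off and sometimes report something else, mostly with a low value. They report only what shows in the picture. A call takes as long as a camera call. They do not tell look-alikes from the thing itself.
- trace(picture, name): "pixels" (420x560 bool, what is visible of it) and "box" ([left, top, right, bottom] in pixels, round what is visible of it).
The state is a dict: "time_s": time; "qpos": joint angles; "dq": joint speeds; "joint_torque": joint torques, N m; "ee_pos": TCP position; "tool_rot": TCP orientation; "force": force on the tool from outside, world axes, zero at the start; "ft_torque": the same for the moment, N m; "width": finger opening in m; "finger_force": force on a finger pad.
Only numpy, scipy, OpenCV 4.12 (cv2) and the standard library are available. Lean on these libraries where they do the work, as an engineer would, in place of code of your own. Each camera call takes 0.05 s, during which the arm holds its last target. There are 200 camera calls.

## Working session

There is one attempt and no reset: what is moved stays moved. The work goes in short steps, Python scripts to look and compute and a shell command to move; the robot and the scene stay as the last step left them, time stands still between calls to the robot, and variables do not carry over. Pictures are saved under pics/ and viewed, at most 10 in all, crops included, and the job is handed in when it is done.

```bash
ls; mkdir -p pics; cat > h.py <<'E'
from station import *
import numpy as np, cv2
def world(p,mask):
    v,u=np.nonzero(mask&(p["z_map"]>0)); z=p["z_map"][v,u]
    K=np.array([[p["fx"],0,p["cx"]],[0,p["fy"],p["cy"]],[0,0,1.]])
    n=cv2.undistortPoints(np.c_[u,v].astype(float)[:,None],K,np.array(p["dist"],float))[:,0]
    c=np.c_[n*z[:,None],z]
    return (c-np.array(p["t"]))@np.array(p["R"])
def sphere(P):
    A=np.c_[2*P,np.ones(len(P))];b=(P**2).sum(1)
    for _ in range(4):
        s=np.linalg.lstsq(A,b,rcond=None)[0];c=s[:3];r=np.sqrt(s[3]+c@c)
        e=abs(np.linalg.norm(P-c,axis=1)-r);k=e<max(2.5*np.median(e),.001);P=P[k];A=A[k];b=b[k]
    return c,r
E
python3 - <<'E'
from h import *
s=get_state();print({k:np.round(v,3) for k,v in s.items()})
for n in("top","side"):
    p=read_camera(n);cv2.imwrite(f"pics/{n}0.png",p["pixels"])
    for o in("trough","wood_ball","plastic_ball","flask","jar","cup","pot"):
        for d in trace(p,o)[:4]:
            P=world(p,d["pixels"]);print(n,o,round(d["confidence"],2),np.round(d["box"]),np.round(np.median(P,0),3),len(P), *( [np.round(x,3) for x in sphere(P)] if "ball" in o else []))
E
```

```text
pics
{'time_s': np.float64(0.0), 'qpos': array([-1.258,  0.32 ,  1.566,  0.   ,  1.257, -0.02 ]), 'dq': array([-0.001,  0.001,  0.001, -0.001,  0.   ,  0.   ]), 'joint_torque': array([ 0.0000e+00, -4.1553e+01, -2.3416e+01,  0.0000e+00,  8.0000e-03,
       -0.0000e+00]), 'ee_pos': array([ 0.188, -0.543,  0.252]), 'tool_rot': array([-0.001,  0.986,  0.166, -0.   ]), 'force': array([-0.931, -0.225, -0.083]), 'ft_torque': array([ 0.054, -0.025, -0.015]), 'finger_force': np.float64(0.0), 'width': np.float64(0.085)}
top trough 0.68 [260. 167. 396. 270.] [ 0.511 -0.086  0.059] 6537
top wood_ball 0.92 [363. 200. 384. 218.] [ 0.533 -0.23   0.086] 404 [ 0.536 -0.235  0.066] 0.029
top wood_ball 0.89 [408. 225. 431. 246.] [ 0.469 -0.346  0.049] 405 [ 0.471 -0.353  0.029] 0.029
top wood_ball 0.69 [349. 283. 374. 307.] [ 0.323 -0.197  0.051] 411 [ 0.321 -0.201  0.031] 0.029
top wood_ball 0.62 [352. 131. 374. 152.] [ 0.724 -0.209  0.05 ] 390 [ 0.73  -0.213  0.03 ] 0.029
top plastic_ball 0.93 [352. 174. 376. 196.] [ 0.604 -0.197  0.086] 423 [ 0.609 -0.201  0.066] 0.029
top flask 0.75 [232. 259. 256.
[... 511 characters left out ...]
8 [ 0.73  -0.217  0.031] 0.03
side wood_ball 0.82 [262. 346. 305. 390.] [ 0.468 -0.371  0.048] 1338 [ 0.472 -0.357  0.031] 0.03
side wood_ball 0.82 [155. 297. 194. 336.] [ 0.32  -0.222  0.047] 960 [ 0.319 -0.205  0.031] 0.03
side plastic_ball 0.35 [173. 186. 202. 240.] [0.371 0.089 0.048] 938 [0.364 0.089 0.059] 0.037
side flask 0.91 [173. 188. 205. 237.] [0.371 0.089 0.049] 883
side flask 0.51 [372. 320. 460. 418.] [ 0.662 -0.41   0.026] 6489
side jar 0.74 [312. 204. 332. 245.] [ 0.654 -0.02   0.054] 866
side cup 0.61 [338. 229. 368. 268.] [ 0.699 -0.109  0.041] 903
side cup 0.43 [282. 272. 320. 313.] [ 0.531 -0.255  0.082] 989
side pot 0.73 [370. 320. 460. 420.] [ 0.662 -0.411  0.026] 6590
```

```bash
python3 - <<'E'
from h import *
from scipy.spatial.transform import Rotation as Ro
t=cv2.imread("pics/top0.png");s=cv2.imread("pics/side0.png")
a=cv2.resize(t[110:320,220:490],None,fx=1.45,fy=1.45,interpolation=3);b=cv2.resize(s[170:420,140:470],None,fx=1.2,fy=1.2,interpolation=3)
h=max(len(a),len(b));f=lambda m:cv2.copyMakeBorder(m,0,h-len(m),0,0,cv2.BORDER_CONSTANT)
cv2.imwrite("pics/crop1.png",np.hstack([f(a),f(b)]))
w=np.array([.5365,-.2365,.066]);q=np.array([.609,-.201,.066])
def frame(w,q):
    d=q-w;d[2]=0;yl=d/np.linalg.norm(d);up=np.array([-yl[1],yl[0],0])
    X=up*np.cos(.14)+np.array([0,0,np.sin(.14)]);Y=-yl;Z=np.cross(X,Y);return np.c_[X,Y,Z]
R=frame(w,q);m=(w+q)/2;O=m-R@[-.116,0,.03];print("O",O,R)
# check with the trough mask
p=read_camera("top");M=trace(p,"trough")[0]["pixels"];P=(world(p,M)-O)@R
print(np.percentile(P,[1,50,99],axis=0).round(3), ((w-O)@R).round(3),((q-O)@R).round(3))
for o in("trough",):
    c=cv2.minAreaRect((P[(abs(P[:,2])<.03),:2]*1000).astype(np.float32));print(c)
E
```

```text
O [ 0.52039532 -0.11182848  0.05248052] [[-0.43546283 -0.89811264  0.06136625]
 [ 0.8893255  -0.4397655  -0.12532543]
 [ 0.13954311 -0.          0.990216  ]]
[[-0.152 -0.079 -0.006]
 [ 0.027 -0.001  0.001]
 [ 0.16   0.075  0.027]] [-0.116  0.04   0.03 ] [-0.116 -0.04   0.03 ]
((-6.5934295654296875, -4.1191864013671875), (161.36314392089844, 337.30560302734375), 89.23834991455078)
```

View pics/crop1.png

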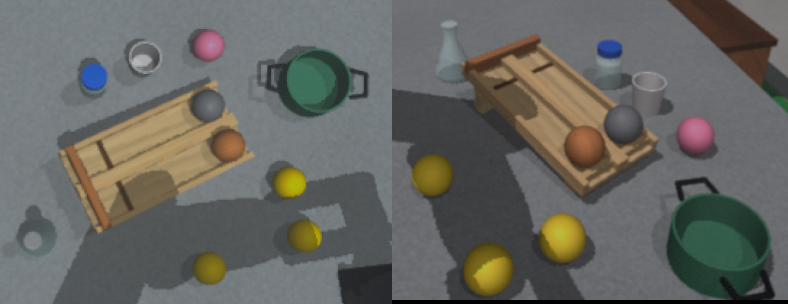

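The brown wooden ball (top picture about (373,209)) is in the near lane and the grey plastic one (364,185) is in the far lane. The look-alikes are one pink ball (363,141) and three yellow balls, all on the table. Only the brown one is wooden and lies against a bottom stop.

```bash
cat >> h.py <<'E'
from scipy.spatial.transform import Rotation as Ro
O=np.array([.5204,-.1118,.0525]);RT=np.array([[-.43546,-.89811,.06137],[.88933,-.43977,-.12533],[.13954,0,.99022]])
RG=np.c_[-RT[:,0],RT[:,1],-RT[:,2]]
def tip(): # fingertip in trough frame mm
    s=get_state();q=s["tool_rot"];R=Ro.from_quat([q[1],q[2],q[3],q[0]]).as_matrix()
    return ((s["ee_pos"]+R[:,2]*.022-O)@RT*1000),R,s
def row(x,y,z):
    _,R,s=tip();T=O+RT@(np.array([x,y,z])/1000)-RG[:,2]*.022
    return np.r_[(R.T@(T-s["ee_pos"])*1000).round(1),Ro.from_matrix(R.T@RG).as_rotvec().round(3)]
def balls(n="side"):
    p=read_camera(n)
    for o in("wood_ball","plastic_ball"):
        for d in trace(p,o):
            P=world(p,d["pixels"])
            if len(P)<50: continue
            c,r=sphere(P);c=(c-O)@RT*1000
            if d["confidence"]>.3 and abs(c[1])<75 and abs(c[0])<170: print(n,o,round(d["confidence"],2),c.round(),round(r,3))
    return p
E
python3 -c "
from h import *
print(tip()[0].round(),row(-185,40,110),row(-185,40,22))"
```

```text
[-214.  488.  211.] [ 4.403e+02 -9.440e+01  9.590e+01  1.020e-01 -1.150e-01  1.446e+00] [ 4.388e+02 -1.066e+02  1.831e+02  1.020e-01 -1.150e-01  1.446e+00]
```

```bash
python3 -m crank '[[[440,-94,96,0.10,-0.115,1.446],[440,-94,96,0.10,-0.115,1.446],[440,-94,96,0.10,-0.115,1.446],[440,-94,96,0.10,-0.115,1.446],[440,-94,96,0.10,-0.115,1.446],[440,-94,96,0.10,-0.115,1.446],[440,-94,96,0.10,-0.115,1.446],[440,-94,96,0.10,-0.115,1.446],[440,-94,96,0.10,-0.115,1.446],[440,-94,96,0.10,-0.115,1.446],[440,-94,96,0.10,-0.115,1.446],[440,-94,96,0.10,-0.115,1.446],[440,-94,96,0.10,-0.115,1.446],[440,-94,96,0.10,-0.115,1.446],[440,-94,96,0.10,-0.115,1.446],[440,-94,96,0.10,-0.115,1.446],[440,-94,96,0.10,-0.115,1.446],[440,-94,96,0.10,-0.115,1.446]]]' 1 20
python3 -c "
from h import *
print(tip()[0].round(),row(-185,40,110),row(-185,40,22),row(-165,40,22))
p=balls();b=balls('top');cv2.imwrite('pics/c2.png',cv2.resize(p['pixels'][200:400,180:420],None,fx=3,fy=3)[:600])"
```

```text
time_s: 2.4
ee_pos: [0.5723, -0.3117, 0.1579]
tool_rot: [-0.036, 0.846, -0.529, -0.059]
force: [0.2, -0.3, 0.2]
width: -0.0002
finger_force: 0.0
[-186.   41.  111.] [-6.0e-01 -1.3e+00  6.0e-01  1.0e-03 -1.0e-03 -1.0e-03] [-8.00e-01 -1.40e+00  8.86e+01  1.00e-03 -1.00e-03 -1.00e-03] [-2.08e+01 -1.40e+00  8.86e+01  1.00e-03 -1.00e-03 -1.00e-03]
side wood_ball 0.66 [-118.   41.   32.] 0.03
side plastic_ball 0.62 [-119.  -37.   32.] 0.028
top wood_ball 0.67 [-114.   40.   30.] 0.029
top plastic_ball 0.97 [-116.  -40.   30.] 0.029
```

View pics/c2.png

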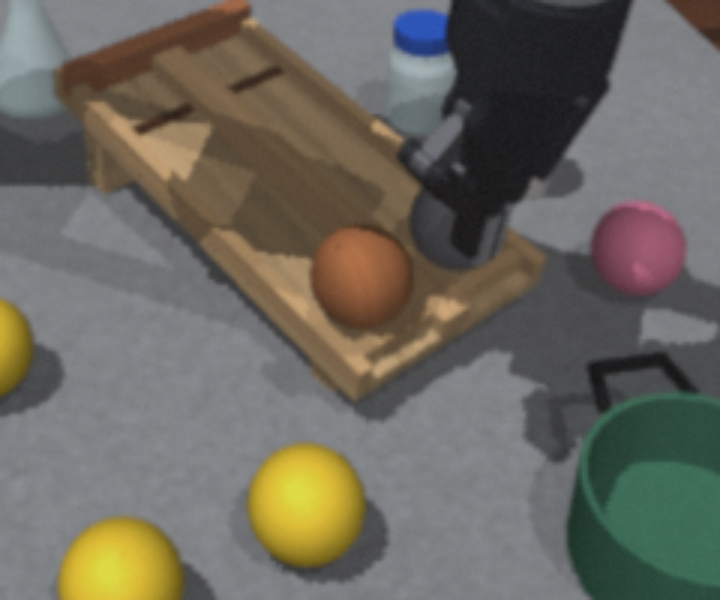

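The closed fingertips, at about crop (470,245), hover behind the low end. The brown wooden ball at (362,277) is in its lane, so I descend behind it.

```bash
python3 -m crank '[[[0,-1,30,0,0,0],[0,-1,60,0,0,0],[0,-1,78,0,0,0],[0,-1,88,0,0,0],[0,-1,88,0,0,0],[-10,-1,88,0,0,0],[-15,-1,88,0,0,0],[-20,-1,88,0,0,0],[-23,-1,88,0,0,0],[-26,-1,88,0,0,0],[-29,-1,88,0,0,0],[-32,-1,88,0,0,0],[-35,-1,88,0,0,0],[-38,-1,88,0,0,0]]]'
python3 -c "
from h import *
print(tip()[0].round(1));balls();balls('top')"
```

```text
time_s: 3.87
ee_pos: [0.5518, -0.2656, 0.0755]
tool_rot: [-0.036, 0.846, -0.528, -0.059]
force: [0.1, -0.5, -0.0]
width: 0.0001
finger_force: 0.2
[-147.2   39.4   22. ]
side wood_ball 0.97 [-107.   41.   32.] 0.03
side plastic_ball 0.64 [-121.  -39.   32.] 0.029
top wood_ball 0.76 [-104.   40.   30.] 0.029
top plastic_ball 0.69 [-116.  -40.   29.] 0.03
```

```bash
python3 -m crank '[[[-3,0,0,0,0,0],[-7,0,0,0,0,0],[-12,0,0,0,0,0],[-17,0,0,0,0,0],[-22,0,0,0,0,0],[-27,0,0,0,0,0],[-32,0,0,0,0,0],[-37,0,0,0,0,0],[-42,0,0,0,0,0],[-47,0,0,0,0,0],[-52,0,0,0,0,0],[-57,0,0,0,0,0],[-62,0,0,0,0,0],[-67,0,0,0,0,0],[-72,0,0,0,0,0],[-77,0,0,0,0,0],[-82,0,0,0,0,0],[-86,0,0,0,0,0],[-89,0,0,0,0,0],[-91,0,0,0,0,0]]]'
python3 -c "
from h import *
print(tip()[0].round(1));balls();balls('top')"
```

```text
time_s: 5.83
ee_pos: [0.5121, -0.1844, 0.0882]
tool_rot: [-0.036, 0.846, -0.528, -0.059]
force: [-1.2, -0.2, -0.6]
width: 0.0002
finger_force: 0.1
[-56.   39.4  21.9]
side wood_ball 0.55 [-16.  41.  32.] 0.029
side plastic_ball 0.97 [-119.  -39.   32.] 0.03
top wood_ball 0.82 [-13.  40.  29.] 0.029
top plastic_ball 0.9 [-116.  -40.   31.] 0.029
```

Steady contact; the next push takes the ball to about x = 68.

```bash
python3 -m crank '[[[-2,0,0,0,0,0],[-6,0,0,0,0,0],[-11,0,0,0,0,0],[-16,0,0,0,0,0],[-21,0,0,0,0,0],[-26,0,0,0,0,0],[-31,0,0,0,0,0],[-36,0,0,0,0,0],[-41,0,0,0,0,0],[-46,0,0,0,0,0],[-51,0,0,0,0,0],[-56,0,0,0,0,0],[-61,0,0,0,0,0],[-66,0,0,0,0,0],[-71,0,0,0,0,0],[-75,0,0,0,0,0],[-78,0,0,0,0,0],[-80,0,0,0,0,0],[-82,0,0,0,0,0],[-83,0,0,0,0,0]]]'
python3 -c "
from h import *
print(tip()[0].round(1));balls();balls('top')"
```

```text
time_s: 7.8
ee_pos: [0.4761, -0.1108, 0.0997]
tool_rot: [-0.036, 0.846, -0.528, -0.059]
force: [-0.1, 0.4, 0.2]
width: 0.0002
finger_force: 0.1
[26.7 39.3 21.9]
side wood_ball 0.73 [67. 41. 32.] 0.03
side plastic_ball 0.8 [-119.  -39.   32.] 0.03
top wood_ball 0.61 [70. 39. 30.] 0.029
top plastic_ball 0.47 [-116.  -40.   31.] 0.028
```

```bash
python3 -m crank '[[[-2,0,0,0,0,0],[-4,0,0,0,0,0],[-6,0,0,0,0,0],[-8,0,0,0,0,0],[-10,0,0,0,0,0],[-12,0,0,0,0,0],[-14,0,0,0,0,0],[-16,0,0,0,0,0],[-18,0,0,0,0,0],[-20,0,0,0,0,0],[-22,0,0,0,0,0],[-24,0,0,0,0,0],[-25.5,0,0,0,0,0],[-27,0,0,0,0,0],[-28,0,0,0,0,0],[-29,0,0,0,0,0],[-29,0,0,0,0,0]]]'
python3 -c "
from h import *
print(tip()[0].round(1));balls();balls('top')"
```

```text
time_s: 9.52
ee_pos: [0.4634, -0.085, 0.1037]
tool_rot: [-0.036, 0.846, -0.528, -0.059]
force: [1.0, -1.0, -0.3]
width: 0.0003
finger_force: 0.0
[55.8 39.4 21.8]
side wood_ball 0.73 [100.  35.  32.] 0.029
side plastic_ball 0.83 [-119.  -39.   32.] 0.029
top wood_ball 0.58 [103.  36.  30.] 0.029
```

```bash
python3 -m crank '[[[3,0,0,0,0,0],[10,0,0,0,0,0],[25,0,-8,0,0,0],[45,0,-30,0,0,0],[70,0,-60,0,0,0],[100,-15,-80,0,0,0],[130,-35,-90,0,0,0],[160,-55,-90,0,0,0],[190,-75,-90,0,0,0],[220,-80,-90,0,0,0],[241,-80,-80,0,0,0],[241,-80,-50,0,0,0],[241,-80,-20,0,0,0],[241,-80,0,0,0,0],[241,-80,0,0,0,0]]]'
python3 -c "
from h import *
print(tip()[0].round(1),row(-165,-40,22));balls();balls('top')"
```

```text
time_s: 11.07
ee_pos: [0.6372, -0.2634, 0.0643]
tool_rot: [-0.036, 0.846, -0.528, -0.065]
force: [-0.6, -0.5, -0.8]
width: 0.0003
finger_force: 0.0
[-183.9  -38.1   15.9] [-1.91e+01 -1.70e+00 -6.00e+00  8.00e-03  8.00e-03 -1.00e-03]
side wood_ball 0.85 [100.  38.  32.] 0.029
side plastic_ball 0.94 [-119.  -39.   32.] 0.03
top wood_ball 0.88 [103.  37.  29.] 0.03
top wood_ball 0.66 [  4.  10. 254.] 0.268
top plastic_ball 0.7 [-116.  -40.   30.] 0.029
```

```bash
python3 -m crank '[[[0,0,0,0,0,0],[0,0,0,0,0,0],[0,0,0,0,0,0]]]'
python3 -c "
from h import *
print(tip()[0].round(1),row(-165,-40,22))"
```

```text
time_s: 11.62
ee_pos: [0.6405, -0.2645, 0.0708]
tool_rot: [-0.036, 0.846, -0.528, -0.059]
force: [-0.2, -0.8, -0.3]
width: -0.0001
finger_force: 0.0
[-185.5  -40.7   22.7] [-2.05e+01  7.00e-01  6.00e-01  0.00e+00 -2.00e-03 -0.00e+00]
```

```bash
python3 -m crank '[[[-10,1,0,0,0,0],[-15,1,0,0,0,0],[-20,1,0,0,0,0],[-23,1,0,0,0,0],[-26,1,0,0,0,0],[-29,1,0,0,0,0],[-32,1,0,0,0,0],[-36,1,0,0,0,0],[-40,1,0,0,0,0],[-45,1,0,0,0,0],[-50,1,0,0,0,0],[-55,1,0,0,0,0],[-60,1,0,0,0,0],[-65,1,0,0,0,0],[-70,1,0,0,0,0],[-75,1,0,0,0,0],[-80,1,0,0,0,0],[-84,1,0,0,0,0],[-87,1,0,0,0,0],[-89,1,0,0,0,0]]]'
python3 -c "
from h import *
print(tip()[0].round(1));balls();balls('top')"
```

```text
time_s: 13.28
ee_pos: [0.6005, -0.1852, 0.0826]
tool_rot: [-0.036, 0.846, -0.528, -0.059]
force: [0.3, 0.1, 0.3]
width: 0.0002
finger_force: 0.1
[-96.  -39.6  21.9]
side wood_ball 0.78 [100.  38.  32.] 0.03
side plastic_ball 0.6 [-56. -37.  32.] 0.029
top wood_ball 0.61 [103.  36.  30.] 0.029
top plastic_ball 0.93 [-53. -40.  28.] 0.03
```

```bash
python3 -m crank '[[[-2,0,0,0,0,0],[-6,0,0,0,0,0],[-11,0,0,0,0,0],[-16,0,0,0,0,0],[-21,0,0,0,0,0],[-26,0,0,0,0,0],[-31,0,0,0,0,0],[-36,0,0,0,0,0],[-41,0,0,0,0,0],[-46,0,0,0,0,0],[-51,0,0,0,0,0],[-56,0,0,0,0,0],[-61,0,0,0,0,0],[-66,0,0,0,0,0],[-71,0,0,0,0,0],[-76,0,0,0,0,0],[-81,0,0,0,0,0],[-85,0,0,0,0,0],[-88,0,0,0,0,0],[-90,0,0,0,0,0]]]'
python3 -m crank '[[[-2,0,0,0,0,0],[-6,0,0,0,0,0],[-10,0,0,0,0,0],[-14,0,0,0,0,0],[-18,0,0,0,0,0],[-22,0,0,0,0,0],[-25,0,0,0,0,0],[-28,0,0,0,0,0],[-30,0,0,0,0,0],[-32,0,0,0,0,0],[-33,0,0,0,0,0]]]'
python3 -c "
from h import *
print(tip()[0].round(1));balls();balls('top')"
```

```text
time_s: 15.25
ee_pos: [0.5613, -0.1052, 0.0951]
tool_rot: [-0.036, 0.846, -0.528, -0.059]
force: [0.5, 0.3, 0.1]
width: -0.0
finger_force: 0.1
time_s: 16.17
ee_pos: [0.547, -0.076, 0.0996]
tool_rot: [-0.036, 0.846, -0.528, -0.059]
force: [0.1, -0.2, -0.6]
width: 0.0002
finger_force: 0.1
[ 26.8 -39.6  21.8]
side wood_ball 0.86 [100.  38.  32.] 0.03
side plastic_ball 0.53 [ 67. -39.  32.] 0.029
top wood_ball 0.56 [104.  36.  31.] 0.028
top plastic_ball 0.7 [ 70. -41.  30.] 0.029
```

```bash
python3 -m crank '[[[-2,0,0,0,0,0],[-4,0,0,0,0,0],[-6,0,0,0,0,0],[-8,0,0,0,0,0],[-10,0,0,0,0,0],[-12,0,0,0,0,0],[-14,0,0,0,0,0],[-16,0,0,0,0,0],[-18,0,0,0,0,0],[-20,0,0,0,0,0],[-22,0,0,0,0,0],[-24,0,0,0,0,0],[-25.5,0,0,0,0,0],[-27,0,0,0,0,0],[-28,0,0,0,0,0],[-29,0,0,0,0,0],[-29,0,0,0,0,0]]]'
python3 -c "
from h import *
print(tip()[0].round(1));balls();balls('top')"
```

```text
time_s: 17.88
ee_pos: [0.5344, -0.0503, 0.1036]
tool_rot: [-0.036, 0.846, -0.528, -0.059]
force: [0.1, -0.4, 0.4]
width: 0.0002
finger_force: 0.0
[ 55.7 -39.6  21.7]
side wood_ball 0.95 [100.  38.  32.] 0.029
side plastic_ball 0.72 [100. -46.  32.] 0.03
top plastic_ball 0.72 [102. -47.  30.] 0.029
```

```bash
python3 -m crank '[[[3,0,0,0,0,0],[10,0,0,0,0,0],[25,0,-8,0,0,0],[45,0,-30,0,0,0],[70,0,-60,0,0,0],[100,0,-90,0,0,0],[130,0,-110,0,0,0],[150,0,-120,0,0,0],[150,0,-120,0,0,0],[150,0,-120,0,0,0],[150,0,-120,0,0,0],[150,0,-120,0,0,0]]]'
python3 -c "
from h import *
print(tip()[0].round(1));p=balls();balls('top');cv2.imwrite('pics/end.png',cv2.resize(p['pixels'][170:370,150:410],None,fx=3,fy=3))"
```

```text
time_s: 19.18
ee_pos: [0.6064, -0.1978, 0.2006]
tool_rot: [-0.036, 0.846, -0.528, -0.061]
force: [-0.7, 0.4, 0.0]
width: 0.0
finger_force: 0.0
[-93.3 -39.4 140.8]
side wood_ball 0.73 [100.  38.  32.] 0.029
side plastic_ball 0.76 [ 98. -45.  32.] 0.029
top plastic_ball 0.83 [102. -46.  31.] 0.029
```

View pics/end.png

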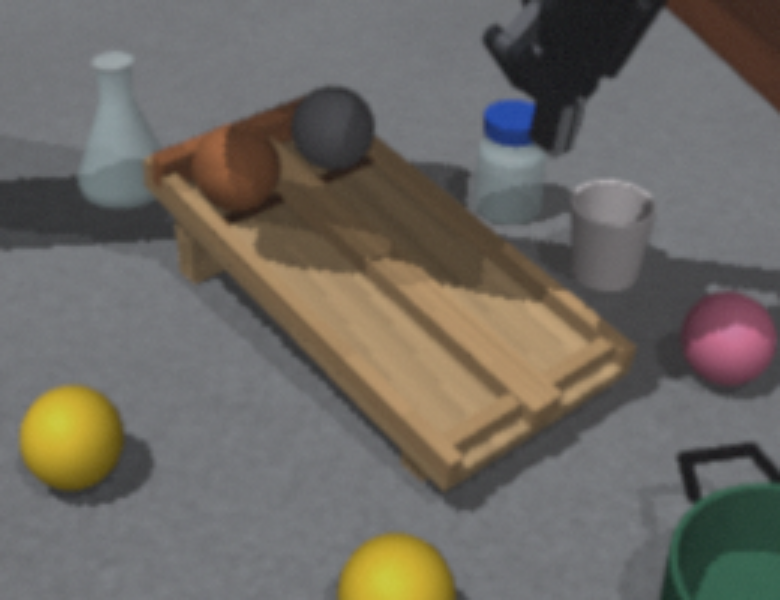

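The brown ball at (237,170) and the grey one at (333,128) both lie beyond the dowel marks, in the hollow. The flask, jar, cup and pot look untouched. I'll let the balls settle, then hand in.

```bash
python3 -m crank '[[[0,0,0,0,0,0],[0,0,0,0,0,0],[0,0,0,0,0,0],[0,0,0,0,0,0],[0,0,0,0,0,0],[0,0,0,0,0,0],[0,0,0,0,0,0],[0,0,0,0,0,0],[0,0,0,0,0,0],[0,0,0,0,0,0],[0,0,0,0,0,0],[0,0,0,0,0,0],[0,0,0,0,0,0],[0,0,0,0,0,0],[0,0,0,0,0,0],[0,0,0,0,0,0],[0,0,0,0,0,0],[0,0,0,0,0,0]]]'
python3 -c "
from h import *
balls();balls('top');print(sign_off())"
```

```text
time_s: 20.98
ee_pos: [0.6073, -0.1988, 0.2016]
tool_rot: [-0.036, 0.846, -0.528, -0.059]
force: [-0.5, 0.6, 0.2]
width: 0.0003
finger_force: 0.0
side wood_ball 0.63 [100.  38.  32.] 0.03
side plastic_ball 0.73 [ 98. -45.  32.] 0.029
top wood_ball 0.97 [103.  36.  29.] 0.03
top plastic_ball 0.97 [102. -46.  31.] 0.029
the job is handed in; nothing more can be done
None
```

Both balls were rolled over the dowel and lay still in the hollow, measured at about x = 98–103 mm, when I handed the job in at about 21 s; `sign_off()` returned no verdict.

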